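# Pack a buyer's jade and close the viewing light

### The job

The buyer has finished looking at the jade on the light box. Put every jade piece that is on the light box into the wire basket while it stands on the table, then hang the loaded basket by its handle on the twin hook of the stand, the grip resting in both prongs, and leave it hanging there still, for the buyer to collect. Also switch the light box off by turning its dimmer fully anticlockwise, and leave everything else on the table where it is.

Things in the scene. Friction and masses are not known exactly. Their poses are not given: they have to be found in the camera images.
- jade_a: cut jade piece, pale green sawn face above, brown rind round the foot; a flat pebble with an outline between oval and oblong, 64 mm long (its x) x 38 mm wide (its y) x 20 mm thick (its z), sides near vertical, about 0.1 kg. Origin: centre of its underside. Starts lying on the light box; absent in some starts (None).
- jade_b: cut jade piece, pale green sawn face above, brown rind round the foot; a flat pebble with an outline between oval and oblong, 62 mm long (its x) x 34 mm wide (its y) x 20 mm thick (its z), sides near vertical, about 0.1 kg. Origin: centre of its underside. Starts lying on the light box; absent in some starts (None).
- jade_c: cut jade piece, pale green sawn face above, brown rind round the foot; a flat pebble with an outline between oval and oblong, 66 mm long (its x) x 40 mm wide (its y) x 22 mm thick (its z), sides near vertical, about 0.1 kg. Origin: centre of its underside. Starts lying on the light box; absent in some starts (None).
- jade_d: cut jade piece, pale green sawn face above, brown rind round the foot; a flat pebble with an outline between oval and oblong, 60 mm long (its x) x 36 mm wide (its y) x 18 mm thick (its z), sides near vertical, about 0.1 kg. Origin: centre of its underside. Starts lying on the light box; absent in some starts (None).
- jade_e: cut jade piece, pale green sawn face above, brown rind round the foot; a flat pebble with an outline between oval and oblong, 64 mm long (its x) x 34 mm wide (its y) x 22 mm thick (its z), sides near vertical, about 0.1 kg. Origin: centre of its underside. Starts lying on the light box; absent in some starts (None).
- light_box: light box, fixed: aluminium case 300 (x) x 220 (y) x 40 mm high with a flush white panel, the black control strip with the dimmer along its robot-side (-x) edge. Origin: centre of its underside. It may stand left or right of the robot.
- dimmer (a joint): the light box's dimmer knob. 0 = off, its anticlockwise end stop; the value (rad) grows as the knob is turned clockwise seen from above, up to 4.7. It turns about the vertical with light friction (0.03 N m) and stays where left.
- dimmer_grip (a point): point on the dimmer's axis at gripping height (77 mm above the table), 7 mm below the top of its grip bar. The bar is 42 mm long, 14 mm thick, 32 mm tall, on a 44 mm disc; it lies along the light box's x axis when the dimmer reads 0 and turns with it; this point's x axis runs along the bar. A white mark shows the bar's -x end.
- basket: loose dark wire basket, 280 (x) x 180 (y) mm, sides 75 mm high, walls and floor 4 mm, open top, with a rigid hoop handle: two uprights at the middles of the long sides (x = 0, y = +-88 mm), joined by a straight level grip along y. About 0.3 kg empty, under 1 kg full. Origin: centre of its underside. Starts standing on the table between light box and hook stand.
- basket_grip (a point): centre of the basket handle's grip, 180 mm above the basket's underside. The grip is a flat black bar 12 mm thick (x), 180 mm long (y), 16 mm tall (z); axes as the basket's. The free opening below it is 97 mm high down to the rim.
- hook_stand: hook stand, fixed: dark steel base plate 280 x 200 x 8 mm (x from -60 to 220 mm), a post at x = 195 to 221 mm up to 258 mm height, and a twin hook: two parallel 10 mm steel prongs, 80 mm apart (y = +-40 mm), coming from the post towards -x (the robot), with a dipped seat and upturned tips. Origin: on the table straight below the seat. It may stand left or right of the robot.
- hook_seat (a point): midway between the prongs' seats, at their upper surface, 215 mm above the table; axes as the stand's. The seat is a trough 24 mm long in x; towards -x the tips rise at 45 degrees to 247 mm height, ending at x = -47 mm; towards +x the prongs rise to 250 mm at x = 45 mm, then run level. A hung grip bar lies across both prongs, its centre 8 mm above this point; 70 mm are free between the prongs.
- boulder: raw stone 115 x 85 x 60 mm, loose bystander on the table. Origin: centre of its underside.
- torch: aluminium pocket torch 138 mm long, 36 mm thick, lying on the table, loose bystander. Origin: under its middle.
- flask: steel tea flask, 68 mm across, 180 mm tall, loose bystander at the far side. Origin: centre of its underside.
- sprayer: clear spray bottle, 64 mm across, 165 mm tall, loose bystander at the far side. Origin: centre of its underside.

How it is judged:
By the outcome, as a careful person would: the job done as asked, in the order asked, and still so for the second after the job is handed in, with the robot touching nothing.
Of jade_a, jade_b, jade_c, jade_d, jade_e only 3 to 5 are there at a start; the rules pass over those that are not, and their reading is None.
At some moment in a run one of jade_a, jade_b, jade_c, jade_d, jade_e may be knocked a few centimetres aside while the robot is not near it.
It also fails if it takes over 210 s, if anything falls off the work surface, if the arm or the gripper's body presses on something with over 40 N, if the wrist force passes 120 N, or if a joint passes its speed limit or range.

### The arm

A 7-joint arm with a two-finger parallel gripper is mounted at the origin on the work surface. World frame = base frame: x ahead of the robot, y to its left, z up, the work surface at z = 0. Lengths are in m, angles in rad, forces in N, time in s.
With the tool pointing down it reaches from about 0.425 to 0.95 m from the base axis. Payload 4.7 kg.
Tool frame: the origin (TCP) lies at the very end of the fingers, on their centre line; the grasp point (between the pads) lies 19 mm behind it; z points along the fingers, y is the line along which they close (so a half turn about z gives the same grasp; the last joint's range is limited). The gripper opens to 87 mm and grips with 3 to 60 N. Pads are 19 mm wide; open, the fingers measure 117 mm over their backs; the gripper's body (75 mm by 190 mm) begins 51 mm behind the grasp point.
Start: joints at [1.225, 0.469, -0.049, 1.532, 0.024, 1.141, -0.082], TCP at [0.21, -0.641, 0.223] pointing down, gripper open.
Joint ranges: [-2.59, 2.59], [-0.33, 1.99], [-1.39, 1.29], [0.1, 2.45], [-1.04, 4.18], [0.21, 1.99], [-2.66, 2.66]. Speed limits (rad/s): [2.57, 2.57, 3.14, 3.14, 3.14, 3.14, 3.14].

### API

Orientations are given as a rotation vector (axis times angle).
In Python, from rig import sense, get_image, close_job, search_frame, landmark_of gives the robot as it stands.
- The arm moves only by the shell command python3 -m jog 'ROWS' [FORCE]. ROWS is JSON, a list of rows, each a list of 7 numbers: the shift along the tool's x, y, z in units of 0.03 m (1.0 is 0.03 m), then the turn, a rotation vector about the tool's x, y, z in units of 45 degrees (1.0 is 45 degrees), then the opening, from 0 (shut) to 1 (fully open). In form: [[x, y, z, wx, wy, wz, hand], ...]. A call has 1 to 10 rows; each row shifts and turns the commanded pose from where the row before left it, along the tool's axes as they then stand; what a row does not reach is not made up. A row lasts 1/8 s, in which the tool goes at most 62.5 mm and 10.7 degrees, less where a joint would pass 70% of its speed; a pose out of reach is approached as far as the arm can. A call with a number of a shift or a turn outside -1 to 1 is refused whole. A call with a gripper value outside its range is refused whole. The fingers move at their own pace and stop on an object; FORCE is the grip in N (left out, the last holds). Time passes only in rows, so rows that do not move let the fingers close. It gives the time, the measured TCP pose, the force, the opening and the grip force at its end, in the units of the state.
- sense(): the state, without advancing time (a new reading comes with each control period).
- get_image(name): name is "side" or "top"; returns a dict with "img" (480x640x3 uint8, red, green, blue), "fx", "fy", "cx", "cy" (pixels), "k1" (the pictures are not rectified: a ray, as slopes to the right and down, at radius r is drawn at 1 + k1 r^2 times it, then the intrinsics apply), "R" (3x3) and "t" (3): a world point X has camera coordinates R X + t. Camera axes: x right, y down, z forward; pixel columns grow to the right and rows downward; lengths in m; the calibration is good to about 2 mm. A picture is of the moment at which its call begins. There is no depth.
- close_job(): hands the job in; it is judged then, once.
Trained networks look in the newest picture that a camera, given by its name, has taken for a name from the list of things; names that differ only in an ending like _2 or _b are one class to them, and where a whole thing is asked for, a point or a joint stands for the part that bears it (a point fixed in the world has none). Each returns a list of dicts, best first, with "confidence" (0 to 1); they miss things now and then, are a little off and sometimes report something else, mostly with a low value. They report only what shows in the picture. A call takes as long as a camera call.
- search_frame(camera, target): "point" ([x, y, z] in m, in world coordinates, good to about 4 mm: the middle of the surface that is visible of it).
- landmark_of(camera, target): "point" ([x, y, z] in m, in world coordinates, good to about 4 mm: a listed point, or the origin of a listed thing).
The state is a dict: "time": time; "joint_pos": joint angles; "dq": joint speeds; "joint_efforts": joint torques, N m; "tcp_pos": TCP position; "tool_rot": TCP orientation; "wrist_force": force on the tool from outside, world axes, zero at the start; "torque": the same for the moment, N m; "opening": opening from 0.0 (shut) to 1.0 (fully open); "grasp_force": force on a finger pad.
Only numpy, scipy, OpenCV 4.12 (cv2) and the standard library are available. Lean on these libraries where they do the work, as an engineer would, in place of code of your own. Each camera call takes 0.05 s, during which the arm holds its last target. There are 200 camera calls.

## Working session

There is one attempt and no reset: what is moved stays moved. The work goes in short steps, Python scripts to look and compute and a shell command to move; the robot and the scene stay as the last step left them, time stands still between calls to the robot, and variables do not carry over. Pictures are saved under pics/ and viewed, at most 14 in all, crops included, and the job is handed in when it is done.

```bash
mkdir -p pics; ls
cat > h.py <<'E'
import numpy as np, cv2
from rig import sense, get_image, search_frame, landmark_of
def save(cam,name):
    d=get_image(cam); cv2.imwrite(f'pics/{name}.png',d['img'][:,:,::-1]); return d
def pix(d,X):
    c=np.array(d['R'])@np.array(X)+np.array(d['t']); s=c[:2]/c[2]; s=s*(1+d['k1']*(s@s))
    return np.array([d['fx']*s[0]+d['cx'],d['fy']*s[1]+d['cy']])
def ray(d,uv,z):
    K=np.array([[d['fx'],0,d['cx']],[0,d['fy'],d['cy']],[0,0,1.]])
    p=np.array([(uv[0]-d['cx'])/d['fx'],(uv[1]-d['cy'])/d['fy']]); s=p.copy()
    for _ in range(20): s=p/(1+d['k1']*(s@s))
    R=np.array(d['R']);o=-R.T@np.array(d['t']);v=R.T@np.array([s[0],s[1],1.])
    return o+v*(z-o[2])/v[2]
E
python3 - <<'E'
from h import *
for c in ['top','side']:
    d=save(c,c+'0')
    print(c,d['fx'],d['k1'],-np.array(d['R']).T@np.array(d['t']))
    for n in ['jade_a','light_box','dimmer_grip','basket','basket_grip','hook_stand','hook_seat','boulder','torch','flask','sprayer']:
        print(n,[(np.round(r['point'],3).tolist(),round(r['confidence'],2)) for r in landmark_of(c,n)])
s=sense();print({k:np.round(v,3) for k,v in s.items()})
E
```

```text
pics
top 470.06979009471394 -0.07339668855996515 [0.51645322 0.00521442 1.11168032]
jade_a [([0.556, 0.256, 0.041], 0.89), ([0.474, 0.279, 0.039], 0.81), ([0.572, 0.363, 0.041], 0.79), ([0.623, 0.309, 0.044], 0.77)]
light_box [([0.523, 0.318, 0.001], 0.67)]
dimmer_grip [([0.405, 0.329, 0.077], 0.8)]
basket [([0.447, -0.004, 0.002], 0.84)]
basket_grip [([0.452, -0.002, 0.18], 0.97)]
hook_stand [([0.477, -0.289, -0.001], 0.65)]
hook_seat [([0.478, -0.29, 0.213], 0.57)]
boulder [([0.706, 0.056, -0.002], 0.72)]
torch [([0.727, -0.072, -0.004], 0.56)]
flask [([0.478, -0.291, 0.213], 0.69), ([0.795, -0.191, -0.002], 0.61)]
sprayer [([0.787, 0.19, 0.001], 0.74)]
side 511.19067805468944 0.005514916604106972 [-0.02022081  0.57021298  1.11829696]
jade_a [([0.568, 0.361, 0.041], 0.89), ([0.559, 0.26, 0.038], 0.81), ([0.478, 0.28, 0.044], 0.59)]
light_box [([0.514, 0.32, -0.002], 0.65)]
dimmer_grip [([0.403, 0.334, 0.075], 0.54)]
basket [([0.448, -0.005, 0.005], 0.56)]
basket_grip [([0.451, -0.005, 0.18], 0.67), ([0.71, 0.053, -0.001], 0.2)]
hook_stand [([0.475, -0.288, 0.001], 0.95)]
hook_seat [([0.477, -0.287, 0.216], 0.88)]
boulder []
torch [([0.722, -0.074, 0.003], 0.58), ([0.705, 0.054, 0.003], 0.2)]
flask [([0.79, -0.196, -0.001], 0.83), ([0.512, 0.318, 0.002], 0.36)]
sprayer [([0.786, 0.189, -0.001], 0.81)]
{'time': np.float64(1.2), 'joint_pos': array([ 1.225,  0.469, -0.049,  1.532,  0.024,  1.141, -0.082]), 'dq': array([ 0.   ,  0.001, -0.001, -0.003,  0.   , -0.001,  0.   ]), 'joint_efforts': array([ 1.0000e-03, -5.0783e+01, -8.1000e-02, -2.3645e+01, -6.1000e-02,
        3.1000e-02, -0.0000e+00]), 'tcp_pos': array([ 0.21 , -0.641,  0.223]), 'tool_rot': array([3.102, 0.496, 0.   ]), 'wrist_force': array([-0.666, -0.336, -0.441]), 'torque': array([ 0.001, -0.049, -0.004]), 'grasp_force': np.float64(0.0), 'opening': np.float64(0.997)}
```

View pics/top0.png

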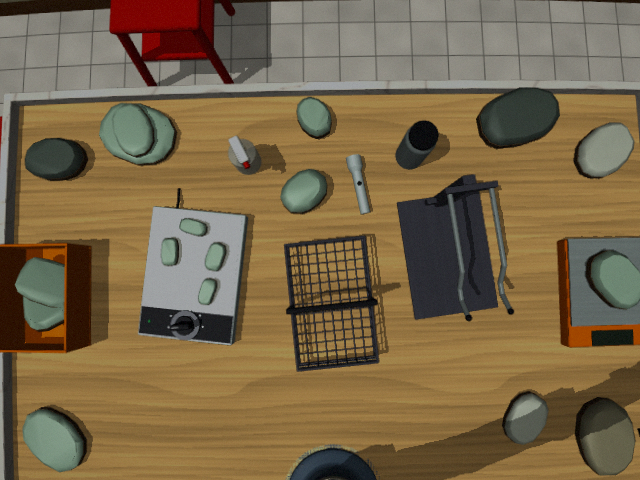

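View pics/side0.png

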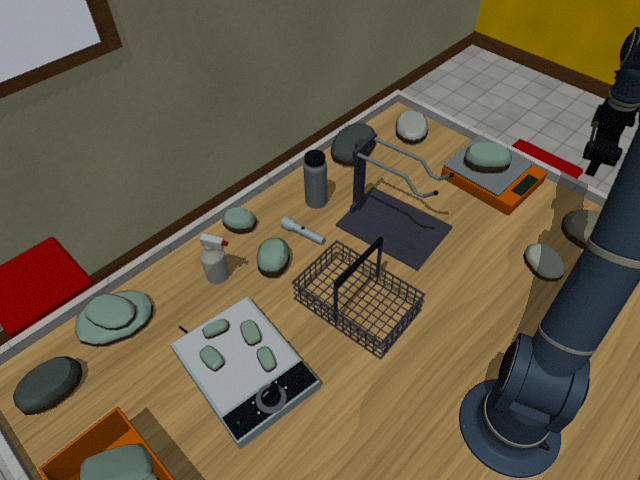

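The top view shows four jade pieces on the box, at about (193,227), (169,251), (215,256) and (207,291). The dimmer is at (184,323), the basket handle runs from (288,309) to (376,301), and the prong tips are at (468,318) and (510,311). The side view agrees with this. Next I'll measure the yaws.

```bash
cat >> h.py <<'E'
def jades(d,z=0.06,box=(130,195,255,318)):
    im=d['img'];hsv=cv2.cvtColor(im,cv2.COLOR_RGB2HSV);x0,y0,x1,y1=box
    m=np.zeros(im.shape[:2],np.uint8);m[y0:y1,x0:x1]=cv2.inRange(hsv,(35,40,40),(90,255,255))[y0:y1,x0:x1]
    m=cv2.morphologyEx(m,cv2.MORPH_OPEN,np.ones((3,3),np.uint8))
    out=[]
    for c in cv2.findContours(m,cv2.RETR_EXTERNAL,cv2.CHAIN_APPROX_NONE)[0]:
        if cv2.contourArea(c)<80: continue
        w=np.array([ray(d,p[0].astype(float),z)[:2] for p in c])
        (cx,cy),(a,b),t=cv2.minAreaRect((w*1000).astype(np.float32))
        if a<b: a,b,t=b,a,t+90
        t=(t+90)%180-90
        out.append((round(cx),round(cy),round(a),round(b),round(t,1),np.round(c.mean(0)[0]).tolist()))
    return out
E
python3 - <<'E'
from h import *
d=get_image('top')
for j in jades(d): print(j)
f=lambda u,z:ray(d,np.array(u,float),z)[:2]
def yaw(a,b,z): v=f(b,z)-f(a,z); return np.degrees(np.arctan2(v[1],v[0]))
print('box',yaw((140,333),(153,207),.04),yaw((233,343),(246,215),.04),yaw((246,215),(153,207),.04)-90)
print('grip',yaw((376,301),(288,309),.18)-90,f((376,301),.18),f((288,309),.18))
print('basket rim',yaw((298,370),(285,243),.075),yaw((378,362),(370,237),.075))
print('hook',yaw((414,318),(398,203),.008),yaw((497,307),(487,192),.008),'tips',f((468,318),.247),f((510,311),.247),yaw((510,311),(468,318),.247)-90)
im=d['img'][:,:,::-1]
a=cv2.resize(im[295:345,150:220],(560,400),interpolation=cv2.INTER_CUBIC)
cv2.imwrite('pics/dim.png',a)
E
```

```text
(631, 322, 30, 25, 88.9, [186.0, 225.0])
box -5.73535839556121 -6.230927076053165 -6.036345131659857
grip 4.242888392654763 [ 0.4595199 -0.0906856] [0.44662703 0.08310082]
basket rim 5.110830005808254 2.4294773203174027
hook 6.388978959931328 2.7644373332626397 tips [ 0.42916278 -0.25234463] [ 0.44008956 -0.33122368] 7.886749148603528
```

View pics/dim.png

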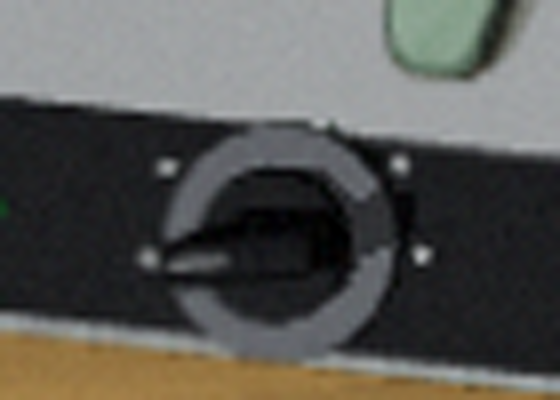

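```bash
cat >> h.py <<'E'
from scipy.spatial.transform import Rotation as Ro
def plan(x,y,z,yaw=None):
    "shift in tool units (30mm) from the present pose, then wz turn (45deg units); yaw = world deg of tool x, mod 180"
    s=sense();R=Ro.from_rotvec(s['tool_rot']).as_matrix()
    p=np.degrees(np.arctan2(R[1,0],R[0,0]))
    sh=R.T@(np.array([x,y,z])-s['tcp_pos'])/.03
    o=f"at {np.round(s['tcp_pos'],3)} yaw {p:.1f} shift {np.round(sh,2)}"
    if yaw is not None:
        az=np.degrees(np.arctan2(y,x));g=az+90+((yaw-az-90+90)%180-90)
        t=-((g-p+180)%360-180)/45
        c=Ro.from_euler('z',[g],degrees=True).as_matrix()[0]
        Rg=c@np.diag([1,-1,-1]); rv=(Ro.from_matrix(R.T@Rg)).as_rotvec()/(np.pi/4)
        o+=f" | target yaw {g:.1f} turn {np.round(rv,2)} ({t:.2f})"
        o+=f" | shift after turning {np.round(Rg.T@(np.array([x,y,z])-s['tcp_pos'])/.03,2)}"
    print(o)
E
python3 - <<'E'
from h import *
d=get_image('top');h=cv2.cvtColor(d['img'],cv2.COLOR_RGB2HSV)
for p in [(193,227),(169,251),(215,256),(207,291),(180,275),(225,230)]: print(h[p[1],p[0]])
plan(.452,-.004,.36,94.3)
E
```

```text
[ 68  43 153]
[ 69  40 153]
[ 70  39 157]
[ 69  40 165]
[ 90   6 165]
[ 80   5 160]
at [ 0.21  -0.641  0.223] yaw 18.2 shift [ 14.27 -17.68  -4.58] | target yaw 94.3 turn [ 0.    0.   -1.69] (-1.69) | shift after turning [20.58  9.63 -4.58]
```

```bash
sed -i 's/(35,40,40)/(45,20,40)/' h.py
python3 -m jog '[[0,0,-0.57,0,0,-0.211,1],[0,0,-0.57,0,0,-0.211,1],[0,0,-0.57,0,0,-0.211,1],[0,0,-0.57,0,0,-0.211,1],[0,0,-0.57,0,0,-0.211,1],[0,0,-0.57,0,0,-0.211,1],[0,0,-0.57,0,0,-0.211,1],[0,0,-0.57,0,0,-0.211,1]]' 40
python3 -m jog '[[1,0.48,0,0,0,0,1],[1,0.48,0,0,0,0,1],[1,0.48,0,0,0,0,1],[1,0.48,0,0,0,0,1],[1,0.48,0,0,0,0,1],[1,0.48,0,0,0,0,1],[1,0.48,0,0,0,0,1],[1,0.48,0,0,0,0,1],[1,0.48,0,0,0,0,1],[1,0.48,0,0,0,0,1]]'
python3 -m jog '[[1,0.48,0,0,0,0,1],[1,0.48,0,0,0,0,1],[1,0.48,0,0,0,0,1],[1,0.48,0,0,0,0,1],[1,0.48,0,0,0,0,1],[1,0.48,0,0,0,0,1],[1,0.48,0,0,0,0,1],[1,0.48,0,0,0,0,1],[1,0.48,0,0,0,0,1],[1,0.48,0,0,0,0,1]]'
python3 - <<'E'
from h import *
plan(.453,-.004,.161,94.3)
d=get_image('top')
for j in jades(d): print(j)
E
```

```text
time: 2.3
tcp_pos: [0.2102, -0.6414, 0.36]
tool_rot: [2.134, 2.305, -0.0]
wrist_force: [0.5, 0.3, 0.2]
opening: 1.001
grasp_force: 0.0
time: 3.55
tcp_pos: [0.3327, -0.3307, 0.3595]
tool_rot: [2.14, 2.299, -0.0]
wrist_force: [0.6, -0.4, 0.2]
opening: 1.002
grasp_force: 0.0
time: 4.8
tcp_pos: [0.4548, -0.0213, 0.3596]
tool_rot: [2.14, 2.299, -0.0]
wrist_force: [-0.1, 0.4, -0.3]
opening: 1.001
grasp_force: 0.0
at [ 0.455 -0.021  0.36 ] yaw 94.1 shift [ 0.59 -0.02  6.62] | target yaw 94.3 turn [ 0.  0. -0.] (-0.00) | shift after turning [ 0.58 -0.02  6.62]
(479, 276, 59, 33, -18.9, [207.0, 292.0])
(558, 258, 63, 38, -18.7, [215.0, 256.0])
(571, 363, 59, 35, 0.2, [169.0, 251.0])
(626, 308, 61, 32, 73.3, [192.0, 226.0])
```

```bash
python3 -m jog '[[0.58,0,0.6,0,0,0,1],[0,0,1,0,0,0,1],[0,0,1,0,0,0,1],[0,0,1,0,0,0,1],[0,0,1,0,0,0,1],[0,0,1,0,0,0,1],[0,0,0.7,0,0,0,1],[0,0,0.3,0,0,0,1],[0,0,0,0,0,0,1]]'
python3 -m jog '[[0,0,0,0,0,0,0],[0,0,0,0,0,0,0],[0,0,0,0,0,0,0],[0,0,0,0,0,0,0],[0,0,0,0,0,0,0],[0,0,0,0,0,0,0],[0,0,0,0,0,0,0],[0,0,0,0,0,0,0]]' 40
python3 - <<'E'
from h import *
plan(.498,-.004,.166,94.3)
E
```

```text
time: 5.98
tcp_pos: [0.4533, -0.005, 0.1613]
tool_rot: [-2.14, -2.3, 0.0]
wrist_force: [0.4, 0.4, 0.4]
opening: 1.001
grasp_force: 0.0
time: 6.98
tcp_pos: [0.4529, -0.005, 0.1613]
tool_rot: [-2.14, -2.299, 0.001]
wrist_force: [-3.0, -0.5, 1.6]
opening: 0.17
grasp_force: 1.1
at [ 0.453 -0.005  0.161] yaw 94.1 shift [-0.07  1.5  -0.16] | target yaw 94.3 turn [-0.  0. -0.] (-0.00) | shift after turning [-0.08  1.5  -0.16]
```

```bash
python3 -m jog '[[0,0,0,0,0,0,0],[0,0,0,0,0,0,0],[0,0,0,0,0,0,0],[0,0,-0.13,0,0,0,0],[0,0,-0.13,0,0,0,0],[-0.02,0.35,0,0,0,0,0],[-0.02,0.4,0,0,0,0,0],[-0.02,0.4,0,0,0,0,0],[-0.02,0.35,0,0,0,0,0],[0,0,0,0,0,0,0]]' 40
python3 -m jog '[[0,0,0.13,0,0,0,0],[0,0,0.13,0,0,0,0],[0,0,0,0,0,0,0],[0,0,0,0,0,0,1],[0,0,0,0,0,0,1],[0,0,0,0,0,0,1],[0,0,0,0,0,0,1],[0,0,0,0,0,0,1]]'
python3 -m jog '[[0,0,-0.5,0,0,0,1],[0,0,-1,0,0,0,1],[0,0,-1,0,0,0,1],[0,0,0,0,0,0,1]]'
python3 - <<'E'
from h import *
for n in ['basket','basket_grip']:
  for c in ['side','top']: print(n,c,[(np.round(r['point'],3).tolist(),round(r['confidence'],2)) for r in landmark_of(c,n)])
plan(.479,.276,.2,-18.9)
d=save('top','t1')
E
```

```text
time: 8.22
tcp_pos: [0.4994, -0.0038, 0.169]
tool_rot: [-2.14, -2.299, -0.001]
wrist_force: [-0.5, 1.1, -3.9]
opening: 0.136
grasp_force: 40.0
time: 9.22
tcp_pos: [0.4984, -0.0041, 0.1614]
tool_rot: [2.14, 2.3, 0.0]
wrist_force: [0.6, -0.4, 0.2]
opening: 0.613
grasp_force: 0.0
time: 9.72
tcp_pos: [0.5002, -0.0036, 0.2394]
tool_rot: [2.137, 2.296, 0.006]
wrist_force: [0.3, 0.3, -0.9]
opening: 0.987
grasp_force: 0.0
basket side [([0.448, -0.005, 0.005], 0.56)]
basket top []
basket_grip side [([0.451, -0.005, 0.18], 0.67), ([0.71, 0.053, -0.001], 0.2)]
basket_grip top []
at [ 0.498 -0.004  0.236] yaw 94.1 shift [9.36 0.05 1.19] | target yaw 161.1 turn [-0.   -0.   -1.49] (-1.49) | shift after turning [3.62 8.64 1.19]
```

View pics/t1.png

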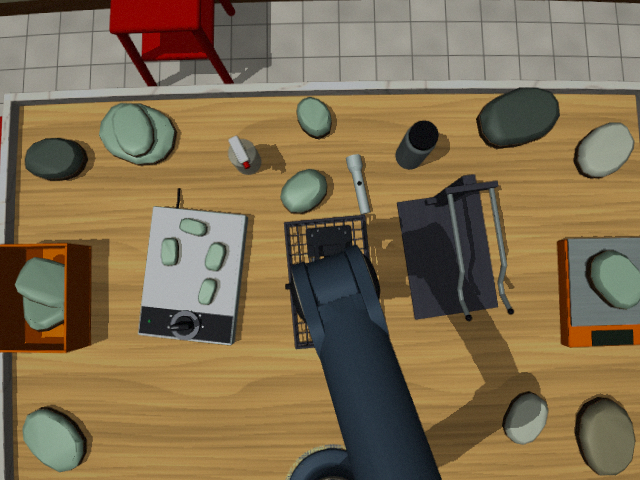

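```bash
python3 -m jog '[[0,0,0,0,0,-0.213,1],[0,0,0,0,0,-0.213,1],[0,0,0,0,0,-0.213,1],[0,0,0,0,0,-0.213,1],[0,0,0,0,0,-0.213,1],[0,0,0,0,0,-0.213,1],[0,0,0,0,0,-0.213,1]]'
python3 -m jog '[[0.4,0.96,0,0,0,0,0.75],[0.4,0.96,0,0,0,0,0.75],[0.4,0.96,0,0,0,0,0.75],[0.4,0.96,0,0,0,0,0.75],[0.4,0.96,0,0,0,0,0.75],[0.4,0.96,0,0,0,0,0.75],[0.4,0.96,0,0,0,0,0.75],[0.4,0.96,0.4,0,0,0,0.75],[0.4,0.96,0.8,0,0,0,0.75]]'
python3 - <<'E'
from h import *
plan(.479,.276,.043,-18.9)
d=get_image('side')
for r in landmark_of('side','jade_a'): print(np.round(r['point'],3),r['confidence'])
E
```

```text
time: 10.85
tcp_pos: [0.4979, -0.0041, 0.2356]
tool_rot: [-0.504, -3.099, -0.0]
wrist_force: [-0.1, -0.6, -0.8]
opening: 1.0
grasp_force: 0.0
time: 11.98
tcp_pos: [0.4799, 0.2772, 0.1998]
tool_rot: [0.513, 3.099, 0.001]
wrist_force: [0.8, -0.6, -0.1]
opening: 0.749
grasp_force: 0.0
at [0.48  0.277 0.2  ] yaw 161.2 shift [ 0.02 -0.05  5.23] | target yaw 161.1 turn [0. 0. 0.] (0.00) | shift after turning [ 0.01 -0.05  5.23]
[0.569 0.364 0.039] 0.94
[0.557 0.26  0.038] 0.92
[0.479 0.276 0.04 ] 0.77
[0.633 0.312 0.041] 0.5
```

```bash
python3 -m jog '[[0,-0.05,1,0,0,0,0.75],[0,0,1,0,0,0,0.75],[0,0,1,0,0,0,0.75],[0,0,1,0,0,0,0.75],[0,0,0.8,0,0,0,0.75],[0,0,0.4,0,0,0,0.75],[0,0,0,0,0,0,0.75]]'
python3 -m jog '[[0,0,0,0,0,0,0],[0,0,0,0,0,0,0],[0,0,0,0,0,0,0],[0,0,0,0,0,0,0],[0,0,0,0,0,0,0],[0,0,0,0,0,0,0]]' 25
python3 -m jog '[[0,0,-0.5,0,0,0,0],[0,0,-1,0,0,0,0],[0,0,-1,0,0,0,0],[0,0,-1,0,0,0,0],[0,0,-1,0,0,0,0],[0,0,-1,0,0,0,0],[0,0,-1,0,0,0,0]]'
python3 - <<'E'
from h import *
plan(.557,.038,.25,4.1)
E
```

```text
time: 12.95
tcp_pos: [0.479, 0.274, 0.0439]
tool_rot: [-0.513, -3.098, 0.002]
wrist_force: [0.1, 0.0, -0.3]
opening: 0.751
grasp_force: 0.0
time: 13.7
tcp_pos: [0.4795, 0.2749, 0.0447]
tool_rot: [0.513, 3.099, 0.001]
wrist_force: [0.4, -0.4, 2.7]
opening: 0.381
grasp_force: 24.9
time: 14.58
tcp_pos: [0.4786, 0.2744, 0.2408]
tool_rot: [-0.512, -3.099, 0.001]
wrist_force: [0.5, -0.3, -1.2]
opening: 0.382
grasp_force: 24.9
at [0.479 0.274 0.241] yaw 161.2 shift [-5.01 -6.62 -0.3 ] | target yaw 4.1 turn [-0.    0.    3.49] (3.49) | shift after turning [ 2.04  8.05 -0.31]
```

```bash
python3 -m jog '[[0,0,0,0,0,-0.17,0],[0,0,0,0,0,-0.17,0],[0,0,0,0,0,-0.17,0]]'
python3 -m jog '[[-0.23,-0.9,0,0,0,0,0],[-0.23,-0.9,0,0,0,0,0],[-0.23,-0.9,0,0,0,0,0],[-0.23,-0.9,0,0,0,0,0],[-0.23,-0.9,0,0,0,0,0],[-0.23,-0.9,0,0,0,0,0],[-0.23,-0.9,0,0,0,0,0],[-0.23,-0.9,0,0,0,0,0],[-0.23,-0.85,0,0,0,0,0],[0,0,0,0,0,0,0]]'
python3 - <<'E'
from h import *
plan(.557,.038,.014)
E
```

```text
time: 14.95
tcp_pos: [0.4787, 0.2744, 0.2399]
tool_rot: [-0.121, 3.139, -0.001]
wrist_force: [-0.5, 0.0, -1.1]
opening: 0.385
grasp_force: 24.9
time: 16.2
tcp_pos: [0.5589, 0.0357, 0.2393]
tool_rot: [0.107, -3.139, 0.001]
wrist_force: [0.2, 0.5, -0.4]
opening: 0.378
grasp_force: 24.9
at [0.559 0.036 0.239] yaw -176.1 shift [0.05 0.08 7.51]
```

```bash
python3 -m jog '[[0.05,0,1,0,0,0,0],[0,0,1,0,0,0,0],[0,0,1,0,0,0,0],[0,0,1,0,0,0,0],[0,0,1,0,0,0,0],[0,0,1,0,0,0,0],[0,0,0.8,0,0,0,0],[0,0,0.5,0,0,0,0],[0,0,0.15,0,0,0,0],[0,0,0,0,0,0,0]]'
python3 -m jog '[[0,0,0,0,0,0,0.55],[0,0,0,0,0,0,0.55],[0,0,0,0,0,0,0.55],[0,0,-0.5,0,0,0,0.55],[0,0,-1,0,0,0,0.55],[0,0,-1,0,0,0,0.55],[0,0,-1,0,0,0,0.55],[0,0,-1,0,0,0,0.75],[0,0,-1,0,0,0,0.75],[0,0,-1,0,0,0,0.75]]'
python3 - <<'E'
from h import *
plan(.558,.258,.2,-18.7)
E
```

```text
time: 17.45
tcp_pos: [0.5575, 0.0384, 0.0163]
tool_rot: [-0.114, 3.139, 0.0]
wrist_force: [0.5, 1.0, -0.7]
opening: 0.378
grasp_force: 24.9
time: 18.7
tcp_pos: [0.5569, 0.0385, 0.2129]
tool_rot: [-0.115, 3.138, -0.0]
wrist_force: [0.6, 0.1, -0.1]
opening: 0.729
grasp_force: 0.0
at [0.557 0.039 0.213] yaw -175.8 shift [-0.57  7.29  0.43] | target yaw 161.3 turn [-0.    0.    0.51] (0.51) | shift after turning [2.31 6.94 0.43]
```

```bash
python3 -m jog '[[0,0,0,0,0,0.17,0.75],[0,0,0,0,0,0.17,0.75],[0,0,0,0,0,0.17,0.75],[0.33,1,0,0,0,0,0.75],[0.33,1,0,0,0,0,0.75],[0.33,1,0,0,0,0,0.75],[0.33,1,0,0,0,0,0.75],[0.33,1,0,0,0,0,0.75],[0.33,1,0,0,0,0,0.75],[0.33,0.94,0,0,0,0,0.75]]'
python3 - <<'E'
from h import *
for r in (get_image('side'),landmark_of('side','jade_a'))[1]: print(np.round(r['point'],3),r['confidence'])
plan(.558,.258,.043,-18.7)
E
```

```text
time: 19.95
tcp_pos: [0.5583, 0.259, 0.212]
tool_rot: [0.512, 3.099, 0.001]
wrist_force: [1.3, 0.4, -0.3]
opening: 0.745
grasp_force: 0.0
[0.57  0.363 0.041] 0.82
[0.631 0.309 0.043] 0.72
[0.559 0.26  0.038] 0.58
[0.552 0.041 0.007] 0.51
at [0.557 0.262 0.212] yaw 161.6 shift [-0.08 -0.14  5.65] | target yaw 161.3 turn [ 0.   -0.    0.01] (0.01) | shift after turning [-0.08 -0.12  5.65]
```

Jade 1 is in the basket and the others haven't moved. Next is jade 2.

```bash
python3 -m jog '[[0,-0.08,1,0,0,0,0.75],[0,0,1,0,0,0,0.75],[0,0,1,0,0,0,0.75],[0,0,1,0,0,0,0.75],[0,0,1,0,0,0,0.75],[0,0,0.45,0,0,0,0.75],[0,0,0.15,0,0,0,0.75],[0,0,0,0,0,0,0.75]]'
python3 -m jog '[[0,0,0,0,0,0,0],[0,0,0,0,0,0,0],[0,0,0,0,0,0,0],[0,0,0,0,0,0,0],[0,0,0,0,0,0,0],[0,0,0,0,0,0,0]]' 25
python3 -m jog '[[0,0,-0.5,0,0,0,0],[0,0,-1,0,0,0,0],[0,0,-1,0,0,0,0],[0,0,-1,0,0,0,0],[0,0,-1,0,0,-0.17,0],[0,0,-1,0,0,-0.17,0],[0,0,-1,0,0,-0.17,0]]'
python3 - <<'E'
from h import *
plan(.439,-.046,.24,4.1)
E
```

```text
time: 21.05
tcp_pos: [0.5583, 0.2555, 0.0437]
tool_rot: [0.513, 3.098, 0.001]
wrist_force: [-0.2, 0.3, -0.1]
opening: 0.752
grasp_force: 0.0
time: 21.8
tcp_pos: [0.558, 0.2558, 0.0433]
tool_rot: [0.513, 3.099, 0.001]
wrist_force: [-0.2, 0.5, 3.5]
opening: 0.45
grasp_force: 25.0
time: 22.68
tcp_pos: [0.5573, 0.2548, 0.2391]
tool_rot: [0.121, -3.139, 0.002]
wrist_force: [-0.2, -0.6, -1.4]
opening: 0.446
grasp_force: 25.0
at [0.557 0.255 0.239] yaw -175.6 shift [ 4.7  -9.69 -0.02] | target yaw 4.1 turn [ 0.   -0.   -3.99] (-3.99) | shift after turning [-4.65  9.72 -0.03]
```

```bash
python3 -m jog '[[0.47,-0.97,0,0,0,0,0],[0.47,-0.97,0,0,0,0,0],[0.47,-0.97,0,0,0,0,0],[0.47,-0.97,0,0,0,0,0],[0.47,-0.97,0,0,0,0,0],[0.47,-0.97,0,0,0,0,0],[0.47,-0.97,0,0,0,0,0],[0.47,-0.97,0,0,0,0,0],[0.47,-0.97,0,0,0,0,0],[0.47,-0.97,0,0,0,0,0]]'
python3 -m jog '[[0,0,0,0,0,0,0]]'
python3 - <<'E'
from h import *
plan(.439,-.046,.014,4.1)
E
```

```text
time: 23.92
tcp_pos: [0.4372, -0.0461, 0.238]
tool_rot: [0.114, -3.139, 0.002]
wrist_force: [-0.2, -0.3, -0.2]
opening: 0.452
grasp_force: 25.0
time: 24.05
tcp_pos: [0.4369, -0.0478, 0.2376]
tool_rot: [0.105, -3.138, 0.004]
wrist_force: [-0.6, 0.9, -0.9]
opening: 0.445
grasp_force: 25.0
at [ 0.437 -0.048  0.238] yaw -176.1 shift [-0.09  0.07  7.45] | target yaw 4.1 turn [-0.    0.    3.99] (3.99) | shift after turning [ 0.07 -0.05  7.45]
```

```bash
python3 -m jog '[[-0.05,0.05,1,0,0,0,0],[0,0,1,0,0,0,0],[0,0,1,0,0,0,0],[0,0,1,0,0,0,0],[0,0,1,0,0,0,0],[0,0,1,0,0,0,0],[0,0,0.8,0,0,0,0],[0,0,0.45,0,0,0,0],[0,0,0.15,0,0,0,0],[0,0,0,0,0,0,0]]'
python3 -m jog '[[0,0,0,0,0,0,0.6],[0,0,0,0,0,0,0.6],[0,0,0,0,0,0,0.6],[0,0,-0.5,0,0,0,0.6],[0,0,-1,0,0,0,0.6],[0,0,-1,0,0,0,0.6],[0,0,-1,0,0,0,0.6],[0,0,-1,0,0,0,0.75],[0,0,-1,0,0,0,0.75],[0,0,-1,0,0,0,0.75]]'
python3 - <<'E'
from h import *
plan(.571,.363,.24,0.2)
for r in (get_image('side'),landmark_of('side','jade_a'))[1]: print(np.round(r['point'],3),r['confidence'])
E
```

```text
time: 25.3
tcp_pos: [0.4401, -0.0433, 0.0163]
tool_rot: [-0.114, 3.139, -0.0]
wrist_force: [-0.5, -0.0, -1.0]
opening: 0.448
grasp_force: 25.0
time: 26.55
tcp_pos: [0.4394, -0.0435, 0.2118]
tool_rot: [0.114, -3.139, 0.001]
wrist_force: [0.1, -0.5, 0.8]
opening: 0.738
grasp_force: 0.0
at [ 0.439 -0.044  0.212] yaw -175.8 shift [-5.36 13.2  -0.95] | target yaw 180.2 turn [-0.   -0.    0.09] (0.09) | shift after turning [-4.43 13.53 -0.94]
[0.556 0.04  0.007] 0.67
[0.568 0.361 0.039] 0.63
[0.628 0.308 0.042] 0.57
```

```bash
python3 -m jog '[[0,0,-0.5,0,0,0.09,0.75],[-0.32,0.97,0,0,0,0,0.75],[-0.32,0.97,0,0,0,0,0.75],[-0.32,0.97,0,0,0,0,0.75],[-0.32,0.97,0,0,0,0,0.75],[-0.32,0.97,0,0,0,0,0.75],[-0.32,0.97,0,0,0,0,0.75],[-0.32,0.97,0,0,0,0,0.75],[-0.32,0.97,0,0,0,0,0.75],[-0.32,0.97,0,0,0,0,0.75]]'
python3 -m jog '[[-0.32,0.97,0,0,0,0,0.75],[-0.32,0.97,0,0,0,0,0.75],[-0.32,0.97,0,0,0,0,0.75],[-0.32,0.97,0,0,0,0,0.75],[-0.32,0.97,0,0,0,0,0.75],[0,0,0,0,0,0,0.75]]'
python3 - <<'E'
from h import *
for r in (get_image('side'),landmark_of('side','jade_a'))[1]: print(np.round(r['point'],3),r['confidence'])
plan(.571,.363,.043,0.2)
E
```

```text
time: 27.9
tcp_pos: [0.5254, 0.2191, 0.2246]
tool_rot: [0.003, -3.14, 0.002]
wrist_force: [0.3, -0.7, 0.2]
opening: 0.748
grasp_force: 0.0
time: 28.65
tcp_pos: [0.5721, 0.3663, 0.2244]
tool_rot: [0.008, -3.14, -0.001]
wrist_force: [-0.7, -0.5, 0.2]
opening: 0.751
grasp_force: 0.0
[0.567 0.363 0.04 ] 0.68
[0.63  0.306 0.044] 0.61
[ 0.441 -0.04   0.002] 0.58
[0.554 0.042 0.007] 0.52
at [0.573 0.364 0.225] yaw -179.9 shift [ 0.05 -0.01  6.06] | target yaw 180.2 turn [-0. -0. -0.] (-0.00) | shift after turning [ 0.06 -0.02  6.06]
```

```bash
python3 -m jog '[[0.06,0,1,0,0,0,0.75],[0,0,1,0,0,0,0.75],[0,0,1,0,0,0,0.75],[0,0,1,0,0,0,0.75],[0,0,1,0,0,0,0.75],[0,0,0.8,0,0,0,0.75],[0,0,0.25,0,0,0,0.75],[0,0,0,0,0,0,0.75]]'
python3 -m jog '[[0,0,0,0,0,0,0],[0,0,0,0,0,0,0],[0,0,0,0,0,0,0],[0,0,0,0,0,0,0],[0,0,0,0,0,0,0],[0,0,0,0,0,0,0]]' 25
python3 -m jog '[[0,0,-0.5,0,0,0,0],[0,0,-1,0,0,0,0],[0,0,-1,0,0,0,0],[0,0,-1,0,0,0,0],[0,0,-1,0,0,-0.09,0],[0,0,-1,0,0,0,0],[0,0,-1,0,0,0,0]]'
python3 - <<'E'
from h import *
plan(.563,-.0375,.24,4.1)
E
```

```text
time: 29.75
tcp_pos: [0.5716, 0.364, 0.0444]
tool_rot: [-0.003, 3.142, -0.0]
wrist_force: [-0.6, 0.0, -0.0]
opening: 0.749
grasp_force: 0.0
time: 30.5
tcp_pos: [0.5716, 0.3642, 0.0447]
tool_rot: [-0.003, 3.141, -0.0]
wrist_force: [-0.8, -0.7, 3.5]
opening: 0.429
grasp_force: 24.7
time: 31.38
tcp_pos: [0.5712, 0.3641, 0.2408]
tool_rot: [-0.115, 3.139, 0.0]
wrist_force: [-0.9, -0.0, -0.8]
opening: 0.427
grasp_force: 24.7
at [0.571 0.364 0.241] yaw -175.8 shift [  1.25 -13.33   0.03] | target yaw 4.1 turn [-0.  0. -4.] (-4.00) | shift after turning [-1.23 13.33  0.03]
```

```bash
python3 -m jog '[[0.09,-0.95,0,0,0,0,0],[0.09,-0.95,0,0,0,0,0],[0.09,-0.95,0,0,0,0,0],[0.09,-0.95,0,0,0,0,0],[0.09,-0.95,0,0,0,0,0],[0.09,-0.95,0,0,0,0,0],[0.09,-0.95,0,0,0,0,0],[0.09,-0.95,0,0,0,0,0],[0.09,-0.95,0,0,0,0,0],[0.09,-0.95,0,0,0,0,0]]'
python3 -m jog '[[0.09,-0.95,0,0,0,0,0],[0.09,-0.95,0,0,0,0,0],[0.09,-0.95,0,0,0,0,0],[0.09,-0.95,0,0,0,0,0],[0,0,0,0,0,0,0],[0,0,0,0,0,0,0]]'
python3 - <<'E'
from h import *
plan(.563,-.0375,.015,4.1)
E
```

```text
time: 32.62
tcp_pos: [0.5649, 0.0772, 0.2399]
tool_rot: [-0.115, 3.139, -0.0]
wrist_force: [0.2, 0.6, -1.8]
opening: 0.431
grasp_force: 24.7
time: 33.38
tcp_pos: [0.5625, -0.0354, 0.2398]
tool_rot: [-0.116, 3.139, 0.001]
wrist_force: [-0.5, 0.3, -1.2]
opening: 0.428
grasp_force: 24.7
at [ 0.562 -0.035  0.24 ] yaw -175.8 shift [-0.01 -0.07  7.49] | target yaw 4.1 turn [-0.  0. -4.] (-4.00) | shift after turning [0.01 0.07 7.49]
```

```bash
python3 -m jog '[[0,-0.07,1,0,0,0,0],[0,0,1,0,0,0,0],[0,0,1,0,0,0,0],[0,0,1,0,0,0,0],[0,0,1,0,0,0,0],[0,0,1,0,0,0,0],[0,0,0.8,0,0,0,0],[0,0,0.5,0,0,0,0],[0,0,0.17,0,0,0,0],[0,0,0,0,0,0,0]]'
python3 -m jog '[[0,0,0,0,0,0,0.58],[0,0,0,0,0,0,0.58],[0,0,0,0,0,0,0.58],[0,0,-0.5,0,0,0,0.58],[0,0,-1,0,0,0,0.58],[0,0,-1,0,0,0,0.58],[0,0,-1,0,0,0,0.58],[0,0,-1,0,0,0,0.75],[0,0,-1,0,0,0,0.75],[0,0,-1,0,0,0,0.75]]'
python3 - <<'E'
from h import *
for r in (get_image('side'),landmark_of('side','jade_a'))[1]: print(np.round(r['point'],3),r['confidence'])
plan(.627,.308,.22,73.3)
E
```

```text
time: 34.62
tcp_pos: [0.5633, -0.0384, 0.0156]
tool_rot: [-0.114, 3.139, 0.0]
wrist_force: [-0.7, 0.6, -1.1]
opening: 0.427
grasp_force: 24.7
time: 35.88
tcp_pos: [0.5628, -0.0383, 0.2124]
tool_rot: [-0.115, 3.138, -0.0]
wrist_force: [-0.1, -0.7, -0.6]
opening: 0.74
grasp_force: 0.0
[0.628 0.307 0.042] 0.76
[ 0.5   -0.004  0.178] 0.67
[ 0.56  -0.042  0.004] 0.64
[0.554 0.042 0.008] 0.64
[ 0.44  -0.041  0.003] 0.64
at [ 0.565 -0.038  0.215] yaw -175.8 shift [-2.91 11.34 -0.17] | target yaw 73.3 turn [0.01 0.01 2.46] (2.46) | shift after turning [11.63 -1.32 -0.18]
```

```bash
python3 -m jog '[[0,0,-0.1,0,0,0.224,0.75],[0,0,-0.1,0,0,0.224,0.75],[0,0,0,0,0,0.224,0.75],[0,0,0,0,0,0.224,0.75],[0,0,0,0,0,0.224,0.75],[0,0,0,0,0,0.224,0.75],[0,0,0,0,0,0.224,0.75],[0,0,0,0,0,0.224,0.75],[0,0,0,0,0,0.224,0.75],[0,0,0,0,0,0.224,0.75]]'
python3 -m jog '[[0,0,0,0,0,0.22,0.75],[1,-0.11,0,0,0,0,0.75],[1,-0.11,0,0,0,0,0.75],[1,-0.11,0,0,0,0,0.75],[1,-0.11,0,0,0,0,0.75],[1,-0.11,0,0,0,0,0.75],[1,-0.11,0,0,0,0,0.75],[1,-0.11,0,0,0,0,0.75],[1,-0.11,0,0,0,0,0.75],[1,-0.11,0,0,0,0,0.75]]'
python3 -m jog '[[1,-0.11,0,0,0,0,0.75],[0.6,-0.1,0,0,0,0,0.75],[0,0,0,0,0,0,0.75],[0,0,0,0,0,0,0.75]]'
python3 - <<'E'
from h import *
for r in (get_image('side'),landmark_of('side','jade_a'))[1]: print(np.round(r['point'],3),r['confidence'])
plan(.627,.308,.042,73.3)
E
```

```text
time: 37.22
tcp_pos: [0.5623, -0.0384, 0.216]
tool_rot: [-2.351, -2.082, 0.001]
wrist_force: [0.2, -0.6, -0.6]
opening: 0.75
grasp_force: 0.0
time: 38.48
tcp_pos: [0.6108, 0.2295, 0.2159]
tool_rot: [-2.517, -1.879, 0.001]
wrist_force: [-0.0, -0.8, 0.5]
opening: 0.753
grasp_force: 0.0
time: 38.98
tcp_pos: [0.6191, 0.2748, 0.216]
tool_rot: [2.518, 1.876, -0.002]
wrist_force: [0.3, 0.7, 0.1]
opening: 0.751
grasp_force: 0.0
[0.632 0.309 0.045] 0.94
[ 0.439 -0.042  0.001] 0.73
[0.552 0.039 0.006] 0.66
[ 0.561 -0.043  0.006] 0.6
at [0.619 0.275 0.216] yaw 73.3 shift [ 1.15 -0.08  5.81] | target yaw 73.3 turn [0. 0. 0.] (0.00) | shift after turning [ 1.14 -0.07  5.81]
```

```bash
python3 -m jog '[[1.0,0,0,0,0,0,0.75],[0.15,0,1,0,0,0,0.75],[0,0,1,0,0,0,0.75],[0,0,1,0,0,0,0.75],[0,0,1,0,0,0,0.75],[0,0,1,0,0,0,0.75],[0,0,0.6,0,0,0,0.75],[0,0,0.2,0,0,0,0.75],[0,0,0,0,0,0,0.75]]'
python3 -m jog '[[0,0,0,0,0,0,0],[0,0,0,0,0,0,0],[0,0,0,0,0,0,0],[0,0,0,0,0,0,0],[0,0,0,0,0,0,0],[0,0,0,0,0,0,0]]' 25
python3 -m jog '[[0,0,-0.5,0,0,0,0],[0,0,-1,0,0,0,0],[0,0,-1,0,0,0,0],[0,0,-1,0,0,-0.22,0],[0,0,-1,0,0,-0.22,0],[0,0,-1,0,0,-0.22,0],[0,0,-1,0,0,-0.22,0],[0,0,0,0,0,-0.22,0],[0,0,0,0,0,-0.22,0],[0,0,0,0,0,-0.22,0]]'
python3 - <<'E'
from h import *
plan(.434,.0295,.24,184.1)
E
```

```text
time: 40.2
tcp_pos: [0.6291, 0.3095, 0.0427]
tool_rot: [2.518, 1.878, 0.001]
wrist_force: [0.1, 0.4, -0.3]
opening: 0.752
grasp_force: 0.0
time: 40.95
tcp_pos: [0.6285, 0.3096, 0.0425]
tool_rot: [-2.518, -1.879, 0.0]
wrist_force: [-3.0, 0.0, 1.6]
opening: 0.378
grasp_force: 24.9
time: 42.2
tcp_pos: [0.629, 0.3092, 0.2381]
tool_rot: [0.995, 2.979, 0.0]
wrist_force: [0.4, -0.4, -1.0]
opening: 0.379
grasp_force: 24.9
at [0.629 0.309 0.238] yaw 143.1 shift [ -0.41 -11.36  -0.07] | target yaw 4.1 turn [ 0.   -0.    3.09] (3.09) | shift after turning [-7.15  8.83 -0.06]
```

```bash
python3 -m jog '[[0,0,0,0,0,-0.228,0],[0,0,0,0,0,-0.228,0],[0,0,0,0,0,-0.228,0],[0,0,0,0,0,-0.228,0],[0,0,0,0,0,0,0]]'
python3 -m jog '[[0.715,-0.883,0,0,0,0,0],[0.715,-0.883,0,0,0,0,0],[0.715,-0.883,0,0,0,0,0],[0.715,-0.883,0,0,0,0,0],[0.715,-0.883,0,0,0,0,0],[0.715,-0.883,0,0,0,0,0],[0.715,-0.883,0,0,0,0,0],[0.715,-0.883,0,0,0,0,0],[0.715,-0.883,0,0,0,0,0],[0.715,-0.883,0,0,0,0,0]]'
python3 -m jog '[[0,0,0,0,0,0,0],[0,0,0,0,0,0,0]]'
python3 - <<'E'
from h import *
plan(.434,.0295,.014,4.1)
E
```

```text
time: 42.82
tcp_pos: [0.629, 0.3092, 0.2376]
tool_rot: [-0.1, 3.14, 0.001]
wrist_force: [0.4, 0.4, -1.1]
opening: 0.383
grasp_force: 24.9
time: 44.08
tcp_pos: [0.4317, 0.0302, 0.2374]
tool_rot: [-0.099, 3.14, -0.001]
wrist_force: [-0.8, -0.7, -0.8]
opening: 0.38
grasp_force: 25.0
time: 44.32
tcp_pos: [0.4328, 0.0315, 0.2378]
tool_rot: [-0.101, 3.138, -0.001]
wrist_force: [0.1, 0.0, -0.5]
opening: 0.383
grasp_force: 24.9
at [0.433 0.031 0.238] yaw -176.3 shift [-0.02 -0.06  7.46] | target yaw 4.1 turn [0.   0.   3.99] (3.99) | shift after turning [0.04 0.07 7.46]
```

```bash
python3 -m jog '[[0,-0.05,1,0,0,0,0],[0,0,1,0,0,0,0],[0,0,1,0,0,0,0],[0,0,1,0,0,0,0],[0,0,1,0,0,0,0],[0,0,1,0,0,0,0],[0,0,0.8,0,0,0,0],[0,0,0.45,0,0,0,0],[0,0,0.15,0,0,0,0],[0,0,0,0,0,0,0]]'
python3 -m jog '[[0,0,0,0,0,0,0.55],[0,0,0,0,0,0,0.55],[0,0,0,0,0,0,0.55],[0,0,-0.5,0,0,0,0.55],[0,0,-1,0,0,0,0.55],[0,0,-1,0,0,0,0.55],[0,0,-1,0,0,0,0.55],[0,0,-1,0,0,0,0.75],[0,0,-1,0,0,0,0.75],[0,0,-1,0,0,0,1]]'
python3 -m jog '[[0,0,-0.5,0,0,0.225,1],[0,0,0,0,0,0.225,1],[0,0,0,0,0,0.225,1],[0,0,0,0,0,0.225,1],[0,0,0,0,0,0.225,1],[0,0,0,0,0,0.225,1],[0,0,0,0,0,0.225,1],[0,0,0,0,0,0.225,1],[0,0,0,0,0,0.2,1]]'
python3 - <<'E'
from h import *
save('side','s2')
for n in ['jade_a','basket_grip','basket','hook_seat','hook_stand']: print(n,[(np.round(r['point'],3).tolist(),round(r['confidence'],2)) for r in landmark_of('side',n)])
save('top','t2')
for n in ['jade_a','basket_grip','basket','hook_seat','hook_stand']: print(n,[(np.round(r['point'],3).tolist(),round(r['confidence'],2)) for r in landmark_of('top',n)])
plan(.498,-.004,.226,94.1)
E
```

```text
time: 45.58
tcp_pos: [0.4328, 0.03, 0.0155]
tool_rot: [-0.105, 3.139, 0.001]
wrist_force: [0.6, -0.2, -0.0]
opening: 0.383
grasp_force: 24.9
time: 46.82
tcp_pos: [0.4321, 0.0294, 0.2112]
tool_rot: [0.104, -3.14, 0.001]
wrist_force: [-0.5, -0.5, -0.8]
opening: 0.786
grasp_force: 0.0
time: 47.95
tcp_pos: [0.4321, 0.0295, 0.2253]
tool_rot: [2.152, 2.288, -0.001]
wrist_force: [-0.5, -0.4, -0.4]
opening: 1.001
grasp_force: 0.0
jade_a [([0.438, 0.029, 0.008], 0.86), ([0.438, -0.041, 0.002], 0.8), ([0.561, -0.041, 0.003], 0.63)]
basket_grip [([0.498, -0.002, 0.181], 0.68)]
basket [([0.495, -0.004, 0.005], 0.8)]
hook_seat [([0.477, -0.288, 0.215], 0.81)]
hook_stand [([0.474, -0.284, 0.0], 0.95), ([0.785, 0.188, -0.0], 0.51)]
jade_a [([0.566, -0.041, 0.008], 0.96), ([0.552, 0.036, -0.0], 0.72), ([0.439, -0.045, 0.0], 0.69), ([0.433, 0.029, 0.006], 0.53)]
basket_grip [([0.561, -0.036, 0.004], 0.65), ([0.499, -0.001, 0.181], 0.55)]
basket [([0.494, -0.003, 0.004], 0.78)]
hook_seat []
hook_stand [([0.479, -0.291, -0.001], 0.8), ([0.788, 0.187, -0.001], 0.35), ([0.496, -0.004, 0.004], 0.19)]
at [0.432 0.029 0.225] yaw 93.8 shift [-1.26  2.11 -0.03] | target yaw 94.1 turn [ 0.   -0.   -0.01] (-0.01) | shift after turning [-1.27  2.1  -0.03]
```

View pics/s2.png

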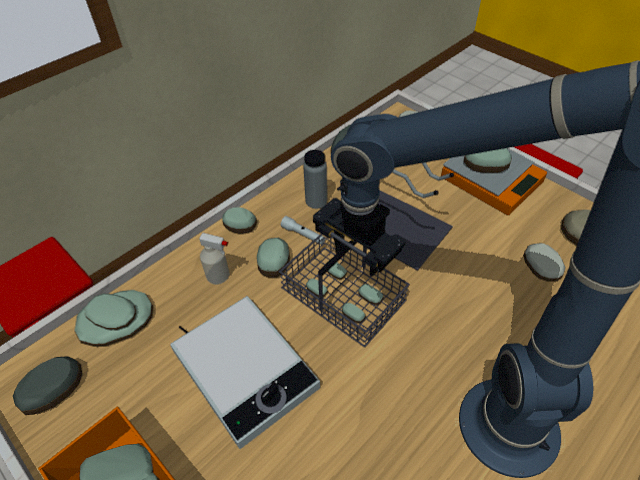

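```bash
python3 - <<'E'
from h import *
d=get_image('top');im=cv2.imread('pics/top0.png')[:,:,::-1]
h=cv2.cvtColor(np.ascontiguousarray(im),cv2.COLOR_RGB2HSV);print(h[280,430],h[230,415],h[300,470],h[260,540])
m=np.zeros(im.shape[:2],np.uint8)
m[185:325,390:505]=(h[185:325,390:505,2]<75)&(h[185:325,390:505,1]<90)
m=cv2.morphologyEx(m,cv2.MORPH_OPEN,np.ones((9,9),np.uint8))
c=max(cv2.findContours(m,cv2.RETR_EXTERNAL,cv2.CHAIN_APPROX_NONE)[0],key=cv2.contourArea)
w=np.array([ray(d,p[0].astype(float),.008)[:2] for p in c])
print(cv2.minAreaRect((w*1000).astype(np.float32)),cv2.boundingRect(c))
# edge fits: left edge and front edge pixels
ys=np.arange(225,300);L=np.array([ray(d,(float(np.where(m[y])[0].min()),float(y)),.008)[:2] for y in ys])
R=np.array([ray(d,(float(np.where(m[y])[0].max()),float(y)),.008)[:2] for y in ys])
for E in (L,R): 
    p=np.polyfit(E[:,0],E[:,1],1); print(np.degrees(np.arctan(p[0])),np.abs(np.polyval(p,E[:,0])-E[:,1]).max())
xs=np.arange(420,455);F=np.array([ray(d,(float(x),float(np.where(m[:,x])[0].max())),.008)[:2] for x in xs])
p=np.polyfit(F[:,1],F[:,0],1);print('front',-np.degrees(np.arctan(p[0])))
# project model for a few yaws
for y in (4.5,6,7.5):
    a=np.radians(y);ux=np.array([np.cos(a),np.sin(a)]);uy=np.array([-ux[1],ux[0]])
    for q in [(-47,40,247),(-47,-40,247),(195,40,250),(-60,100,8),(-60,-100,8),(220,100,8)]:
        P=np.array([.477,-.2885])+ux*q[0]/1e3+uy*q[1]/1e3; print(y,q,np.round(pix(d,[*P,q[2]/1e3]),1))
E
python3 -m jog '[[-0.6,1,0,0,0,0,1],[-0.6,1,0,0,0,0,1],[0,0.1,0,0,0,0,1],[0,0,0,0,0,0,1]]'
```

```text
[110  47  49] [117  52  54] [111  36  50] [ 18 146 159]
((563.3186645507812, -278.14459228515625), (294.3161926269531, 200.00831604003906), 7.23369836807251) (398, 185, 99, 134)
7.248355305381042 0.0013159484776473773
7.34030300461659 0.0015746491896706516
front 7.601215767381807
4.5 (-47, 40, 247) [468.  319.2]
4.5 (-47, -40, 247) [510.6 314.7]
4.5 (195, 40, 250) [453.8 188.8]
4.5 (-60, 100, 8) [412.8 317.4]
4.5 (-60, -100, 8) [496.9 308.7]
4.5 (220, 100, 8) [400.2 198.9]
6 (-47, 40, 247) [468.7 319.7]
6 (-47, -40, 247) [511.1 314.1]
6 (195, 40, 250) [451.1 189.6]
6 (-60, 100, 8) [413.6 318.4]
6 (-60, -100, 8) [497.4 307.6]
6 (220, 100, 8) [397.9 200.2]
7.5 (-47, 40, 247) [469.5 320.1]
7.5 (-47, -40, 247) [511.7 313.4]
7.5 (195, 40, 250) [448.5 190.5]
7.5 (-60, 100, 8) [414.4 319.4]
7.5 (-60, -100, 8) [497.9 306.4]
7.5 (220, 100, 8) [395.7 201.6]
time: 49.1
tcp_pos: [0.4971, -0.0016, 0.225]
tool_rot: [-2.145, -2.294, 0.0]
wrist_force: [0.1, 0.7, 0.3]
opening: 0.999
grasp_force: 0.0
```

```bash
python3 -m jog '[[0,0,1,0,0,0,1],[0,0,0.8,0,0,0,1],[0,0,0.3,0,0,0,1],[0,0,0,0,0,0,1],[0,0,0,0,0,0,0],[0,0,0,0,0,0,0],[0,0,0,0,0,0,0],[0,0,0,0,0,0,0],[0,0,0,0,0,0,0],[0,0,0,0,0,0,0]]' 55
python3 -m jog '[[0,0,0,0,0,0,0],[0,0,0,0,0,0,0],[0,0,0,0,0,0,0],[0,0,0,0,0,0,0],[0,0,-0.1,0,0,0,0],[0,0,-0.3,0,0,0,0],[0,0,-0.5,0,0,0,0],[0,0,-0.5,0,0,0,0],[0,0,0,0,0,0,0],[0,0,0,0,0,0,0]]'
python3 - <<'E'
from h import *
s=sense();print(s['torque'],s['wrist_force'])
plan(.435,-.02,.258,97.3)
save('side','s3')
print([(np.round(r['point'],3).tolist(),round(r['confidence'],2)) for n in ['basket','basket_grip'] for r in landmark_of('side',n)])
E
```

```text
time: 50.35
tcp_pos: [0.4975, -0.0023, 0.1622]
tool_rot: [2.147, 2.294, -0.0]
wrist_force: [0.3, -0.8, 0.1]
opening: 0.402
grasp_force: 0.0
time: 51.6
tcp_pos: [0.4972, -0.0025, 0.2042]
tool_rot: [-2.147, -2.293, 0.001]
wrist_force: [-0.6, -0.1, -7.5]
opening: 0.132
grasp_force: 55.0
[-0.052749    0.12881205  0.02134195] [-0.63073488 -0.08288314 -7.54646582]
at [ 0.497 -0.003  0.204] yaw 93.8 shift [-0.45 -2.11 -1.79] | target yaw 97.3 turn [-0.    0.   -0.08] (-0.08) | shift after turning [-0.31 -2.13 -1.79]
[([0.495, -0.003, 0.047], 0.87), ([0.5, -0.006, 0.223], 0.91), ([0.554, 0.039, 0.048], 0.72)]
```

View pics/s3.png

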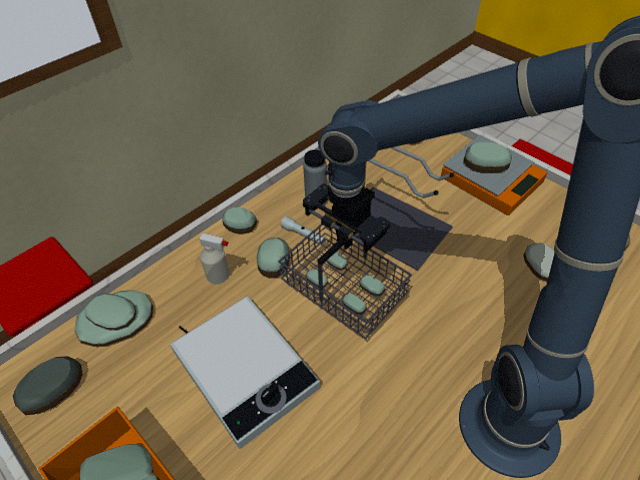

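```bash
python3 -m jog '[[0,0,-0.6,0,0,-0.04,0],[0,0,-0.6,0,0,-0.04,0],[0,0,-0.6,0,0,0,0],[-0.08,-0.5,0,0,0,0,0],[-0.08,-0.6,0,0,0,0,0],[-0.08,-0.6,0,0,0,0,0],[-0.07,-0.4,0,0,0,0,0],[0,0,0,0,0,0,0]]'
python3 - <<'E'
from h import *
plan(.39,-.19,.258,97.3)
plan(.39,-.297,.258,97.3)
E
```

```text
time: 52.75
tcp_pos: [0.4347, -0.0203, 0.2578]
tool_rot: [-2.075, -2.359, 0.004]
wrist_force: [-0.2, -0.5, -6.7]
opening: 0.131
grasp_force: 55.0
at [ 0.435 -0.02   0.258] yaw 97.3 shift [-5.42 -2.2   0.01] | target yaw 97.3 turn [-0.  0.  0.] (0.00) | shift after turning [-5.42 -2.2  -0.01]
at [ 0.435 -0.02   0.258] yaw 97.3 shift [-8.96 -2.65  0.01] | target yaw 97.3 turn [-0.  0.  0.] (0.00) | shift after turning [-8.96 -2.65 -0.01]
```

```bash
python3 -m jog '[[0,0,0,0,0,0.125,0],[0,0,0,0,0,0.125,0],[-0.4,-0.13,0,0,0,0,0],[-0.72,-0.16,0,0,0,0,0],[-0.72,-0.16,0,0,0,0,0],[-0.72,-0.16,0,0,0,0,0],[-0.72,-0.16,0,0,0,0,0],[-0.72,-0.16,0,0,0,0,0],[-0.72,-0.16,0,0,0,0,0],[-0.72,-0.16,0,0,0,0,0]]'
python3 -m jog '[[-0.5,0,0,0,0,0,0],[-0.6,0.04,0,0,0,0,0],[-0.6,0.04,0,0,0,0,0],[-0.6,0.04,0,0,0,0,0],[-0.6,0.04,0,0,0,0,0],[-0.6,0.04,0,0,0,0,0],[-0.4,0.04,0,0,0,0,0],[0,0,0,0,0,-0.125,0],[0,0,0,0,0,-0.125,0],[0,0,0,0,0,0,0]]'
python3 - <<'E'
from h import *
s=sense();print(s['torque'],s['wrist_force'])
plan(.477,-.289,.258,97.3)
save('side','s4');save('top','t4')
print([(np.round(r['point'],3).tolist(),round(r['confidence'],2)) for n in ['hook_seat','basket_grip'] for c in ['side','top'] for r in landmark_of(c,n)])
E
```

```text
time: 54.0
tcp_pos: [0.3884, -0.1805, 0.2582]
tool_rot: [2.294, 2.146, 0.001]
wrist_force: [-0.4, -0.2, -6.2]
opening: 0.133
grasp_force: 55.0
time: 55.25
tcp_pos: [0.3873, -0.2973, 0.2582]
tool_rot: [-2.075, -2.359, -0.0]
wrist_force: [0.2, 0.6, -6.5]
opening: 0.13
grasp_force: 55.0
[ 0.09828765 -0.12245194  0.1081739 ] [ 0.19849529  0.56080699 -6.52644831]
at [ 0.387 -0.297  0.258] yaw 97.3 shift [-0.11  3.    0.01] | target yaw 97.3 turn [ 0. -0.  0.] (0.00) | shift after turning [-0.11  3.    0.01]
[([0.475, -0.286, 0.215], 0.56), ([0.477, -0.287, 0.21], 0.82), ([0.386, -0.296, 0.277], 0.91), ([0.387, -0.297, 0.276], 0.96), ([0.318, -0.268, 0.106], 0.57)]
```

View pics/s4.png

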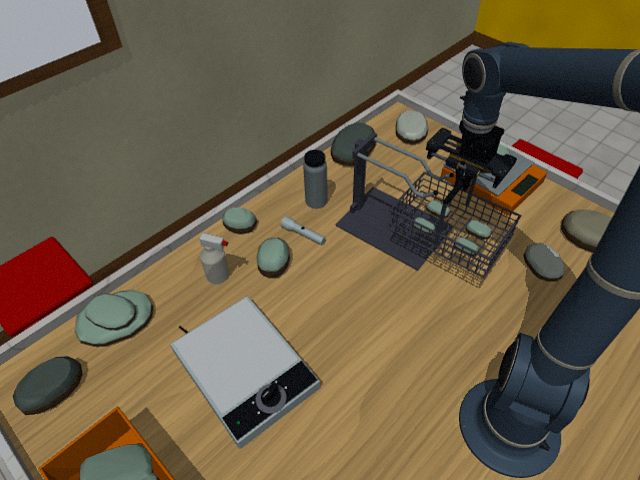

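```bash
python3 -m jog '[[-0.01,0.3,0,0,0,0,0],[-0.02,0.5,0,0,0,0,0],[-0.02,0.5,0,0,0,0,0],[-0.02,0.5,0,0,0,0,0],[-0.02,0.5,0,0,0,0,0],[-0.01,0.4,0,0,0,0,0],[0,0.28,0,0,0,0,0],[0,0,0,0,0,0,0]]'
python3 -m jog '[[0,0,0.4,0,0,0,0],[0,0,0.5,0,0,0,0],[0,0,0.4,0,0,0,0],[0,0,0.2,0,0,0,0],[0,0,0.1,0,0,0,0],[0,0,0,0,0,0,0],[0,0,0,0,0,0,0]]'
python3 - <<'E'
from h import *
plan(.477,-.289,.204,97.3)
print([(np.round(r['point'],3).tolist(),round(r['confidence'],2)) for c in ['side','top'] for r in (get_image(c),landmark_of(c,'basket_grip'))[1]])
E
```

```text
time: 56.55
tcp_pos: [0.477, -0.2883, 0.2582]
tool_rot: [2.072, 2.361, 0.001]
wrist_force: [-0.3, 0.4, -6.9]
opening: 0.133
grasp_force: 55.0
time: 57.42
tcp_pos: [0.4767, -0.2887, 0.2107]
tool_rot: [2.073, 2.359, 0.0]
wrist_force: [-0.3, 0.0, -7.0]
opening: 0.133
grasp_force: 55.0
at [ 0.477 -0.289  0.211] yaw 97.4 shift [-0.01  0.01  0.22] | target yaw 97.3 turn [0. 0. 0.] (0.00) | shift after turning [-0.01  0.01  0.22]
[([0.479, -0.292, 0.23], 0.8), ([0.477, -0.29, 0.229], 0.82)]
```

Bar is about 6 mm above the seat, and nothing is touching yet. I'll lower it in small steps.

```bash
python3 -m jog '[[0,0,0.07,0,0,0,0],[0,0,0.07,0,0,0,0],[0,0,0,0,0,0,0],[0,0,0,0,0,0,0]]'
python3 -m jog '[[0,0,0.04,0,0,0,0],[0,0,0.04,0,0,0,0],[0,0,0,0,0,0,0],[0,0,0,0,0,0,0]]'
```

```text
time: 58.12
tcp_pos: [0.4763, -0.2886, 0.206]
tool_rot: [2.073, 2.36, 0.0]
wrist_force: [0.2, -1.0, -7.2]
opening: 0.134
grasp_force: 55.0
time: 58.62
tcp_pos: [0.4765, -0.2887, 0.205]
tool_rot: [2.073, 2.359, -0.001]
wrist_force: [-4.4, 1.5, 5.4]
opening: 0.131
grasp_force: 55.0
```

```bash
python3 -m jog '[[0,0,0,0,0,0,0.3],[0,0,0,0,0,0,0.4],[0,0,0,0,0,0,0.6],[0,0,0,0,0,0,0.8],[0,0,0,0,0,0,1],[0,0,0,0,0,0,1],[0,0,0,0,0,0,1],[0,0,0,0,0,0,1]]' 20
python3 -m jog '[[0,0,-0.5,0,0,0,1],[0,0,-1,0,0,0,1],[0,0,-1,0,0,0,1],[0,0,-1,0,0,0,1],[0,0,-1,0,0,0,1],[0,0,0,0,0,0,1]]'
python3 - <<'E'
from h import *
d=save('side','s5')
print([(np.round(r['point'],3).tolist(),round(r['confidence'],2)) for n in ['hook_seat','basket_grip','basket','jade_a'] for r in landmark_of('side',n)])
print([(np.round(r['point'],3).tolist(),round(r['confidence'],2)) for r in landmark_of('side','dimmer_grip')])
a=cv2.imread('pics/s5.png')[90:330,300:560];cv2.imwrite('pics/s5c.png',cv2.resize(a,None,fx=2.3,fy=2.3))
plan(.404,.331,.36,77)
E
```

```text
time: 59.62
tcp_pos: [0.4763, -0.2886, 0.2037]
tool_rot: [2.073, 2.36, -0.0]
wrist_force: [-1.4, -0.9, 0.3]
opening: 0.944
grasp_force: 0.0
time: 60.38
tcp_pos: [0.4778, -0.2887, 0.3421]
tool_rot: [2.069, 2.356, 0.002]
wrist_force: [0.6, 0.6, -0.0]
opening: 1.002
grasp_force: 0.0
[([0.476, -0.289, 0.215], 0.6), ([0.479, -0.286, 0.226], 0.69), ([0.479, -0.288, 0.046], 0.88), ([0.471, -0.288, 0.001], 0.74), ([0.416, -0.262, 0.05], 0.67), ([0.531, -0.243, 0.05], 0.59), ([0.422, -0.332, 0.045], 0.57), ([0.708, 0.055, 0.003], 0.51), ([0.543, -0.326, 0.048], 0.45)]
[([0.404, 0.334, 0.078], 0.81)]
at [ 0.476 -0.288  0.338] yaw 97.4 shift [20.79  0.29 -0.72] | target yaw 77.0 turn [-0.   -0.    0.45] (0.45) | shift after turning [19.58 -6.98 -0.75]
```

View pics/s5c.png

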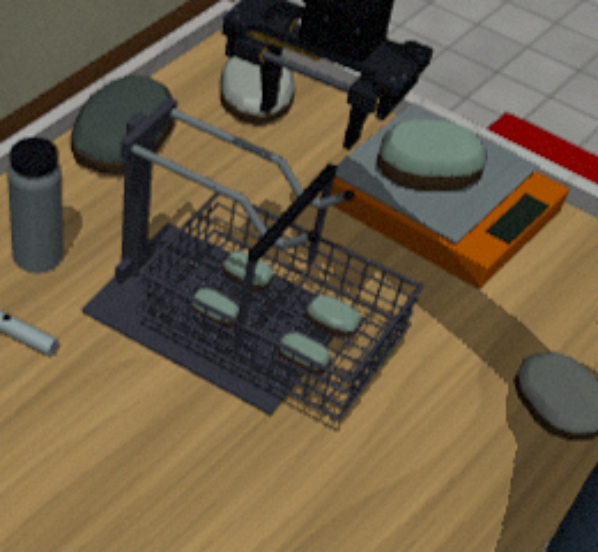

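The basket is hanging level on both prongs with all four pieces inside. Next is the dimmer.

```bash
python3 -m jog '[[1,0.01,0,0,0,0,1],[1,0.01,0,0,0,0,1],[1,0.01,0,0,0,0,1],[1,0.01,0,0,0,0,1],[1,0.01,0,0,0,0,1],[1,0.01,0,0,0,0,1],[1,0.01,0,0,0,0,1],[1,0.01,0,0,0,0,1],[1,0.01,0,0,0,0,1],[1,0.01,0,0,0,0,1]]'
python3 -m jog '[[1,0.01,0,0,0,0,1],[1,0.01,0,0,0,0,1],[1,0.01,0,0,0,0,1],[1,0.01,0,0,0,0,1],[1,0.01,0,0,0,0,1],[1,0.01,0,0,0,0,1],[1,0.01,0,0,0,0,1],[1,0.01,0,0,0,0,1],[1,0.01,0,0,0,0,1],[1,0.01,0,0,0,0,0.6]]'
python3 -m jog '[[0.8,0,1,0,0,0,0.6],[0,0,1,0,0,0,0.6],[0,0,1,0,0,0,0.6],[0,0,1,0,0,0,0.6],[0,0,1,0,0,0,0.6],[0,0,1,0,0,0,0.6],[0,0,0,0,0,0,0.6]]'
python3 - <<'E'
from h import *
plan(.404,.331,.060,97)
E
```

```text
time: 61.92
tcp_pos: [0.4399, 0.0113, 0.3387]
tool_rot: [2.072, 2.36, -0.001]
wrist_force: [-0.4, -0.9, 0.3]
opening: 0.998
grasp_force: 0.0
time: 63.18
tcp_pos: [0.4039, 0.3086, 0.3387]
tool_rot: [2.073, 2.36, -0.0]
wrist_force: [-0.4, -0.0, 0.8]
opening: 0.947
grasp_force: 0.0
time: 64.05
tcp_pos: [0.4002, 0.3301, 0.1571]
tool_rot: [-2.072, -2.361, 0.007]
wrist_force: [-0.0, 1.3, -0.2]
opening: 0.597
grasp_force: 0.0
at [0.4   0.33  0.157] yaw 97.5 shift [0.02 0.14 3.24] | target yaw 97.0 turn [-0.    0.    0.01] (0.01) | shift after turning [0.01 0.13 3.24]
```

```bash
python3 -m jog '[[0,0.13,1,0,0,0,0.6],[0,0,1,0,0,0,0.6],[0,0,0.8,0,0,0,0.6],[0,0,0.4,0,0,0,0.6],[0,0,0,0,0,0,0.6]]'
python3 -m jog '[[0,0,0,0,0,0,0],[0,0,0,0,0,0,0],[0,0,0,0,0,0,0],[0,0,0,0,0,0,0],[0,0,0,0,0,0,0],[0,0,0,0,0,0,0],[0,0,0,0,0,0,0]]' 15
python3 - <<'E'
from h import *
s=sense();print(s['torque'])
plan(.404,.331,.060,97)
E
```

```text
time: 64.68
tcp_pos: [0.4058, 0.3319, 0.0632]
tool_rot: [2.073, 2.36, 0.001]
wrist_force: [0.1, -0.7, -0.3]
opening: 0.6
grasp_force: 0.0
time: 65.55
tcp_pos: [0.4026, 0.3308, 0.0626]
tool_rot: [-2.071, -2.36, 0.008]
wrist_force: [-6.4, -2.4, 6.4]
opening: 0.16
grasp_force: 15.0
[-0.55438264  1.45727761 -0.09202175]
at [0.403 0.331 0.063] yaw 97.5 shift [-0.    0.05  0.09] | target yaw 97.0 turn [-0.01  0.    0.01] (0.01) | shift after turning [-0.    0.05  0.09]
```

```bash
python3 -m jog '[[0,-0.07,0,0,0,0,0],[0,0,0,0,0,0,0]]' 25
python3 -m jog '[[0,0,0,0,0,-0.15,0],[0,0,0,0,0,-0.2,0],[0,0,0,0,0,-0.2,0],[0,0,0,0,0,-0.2,0],[0,0,0,0,0,-0.2,0],[0,0,0,0,0,-0.2,0],[0,0,0,0,0,-0.2,0],[0,0,0,0,0,-0.15,0],[0,0,0,0,0,0,0]]'
python3 - <<'E'
from h import *
s=sense();print(s['torque'],s['wrist_force'])
plan(.404,.331,.060,174)
E
```

```text
time: 65.8
tcp_pos: [0.4025, 0.3308, 0.0626]
tool_rot: [-2.073, -2.36, 0.003]
wrist_force: [-4.0, -2.1, 4.1]
opening: 0.158
grasp_force: 25.0
time: 66.92
tcp_pos: [0.4025, 0.3307, 0.0626]
tool_rot: [-0.412, -3.112, 0.002]
wrist_force: [-4.7, -3.0, 4.7]
opening: 0.159
grasp_force: 25.0
[-0.58889852  0.97006195  0.02477672] [-4.71617199 -3.0490383   4.68863359]
at [0.402 0.331 0.063] yaw 164.9 shift [-0.05  0.02  0.09] | target yaw 174.0 turn [-0.  -0.  -0.2] (-0.20) | shift after turning [-0.05  0.01  0.09]
```

```bash
python3 -m jog '[[0,0,0,0,0,-0.1,0],[0,0,0,0,0,-0.1,0],[0,0,0,0,0,0,0]]'
python3 - <<'E'
from h import *
s=sense();print(s['torque'])
plan(.404,.331,.060,174)
E
python3 -m jog '[[0,0,0,0,0,-0.05,0],[0,0,0,0,0,-0.05,0],[0,0,0,0,0,-0.03,0],[0,0,0,0,0,0,0]]'
python3 - <<'E'
from h import *
s=sense();print(s['torque'])
plan(.404,.331,.060,174)
E
```

```text
time: 67.3
tcp_pos: [0.4025, 0.3307, 0.0626]
tool_rot: [-0.169, -3.134, 0.002]
wrist_force: [-6.8, -3.1, 5.0]
opening: 0.157
grasp_force: 25.0
[-0.50426778  1.09082593 -0.33156167]
at [0.402 0.331 0.063] yaw 173.8 shift [-0.05  0.01  0.09] | target yaw 174.0 turn [-0. -0. -0.] (-0.00) | shift after turning [-0.05  0.01  0.09]
time: 67.8
tcp_pos: [0.4029, 0.3307, 0.0625]
tool_rot: [-0.011, -3.139, 0.002]
wrist_force: [-4.5, -1.7, 4.5]
opening: 0.177
grasp_force: 27.0
[-0.45043823  0.9127417  -0.71828222]
at [0.403 0.331 0.063] yaw 179.6 shift [-0.04  0.01  0.08] | target yaw 174.0 turn [-0.   -0.    0.12] (0.12) | shift after turning [-0.03  0.01  0.08]
```

```bash
python3 -m jog '[[0,0,0,0,0,0,0.6],[0,0,0,0,0,0,0.6],[0,0,0,0,0,0,0.6],[0,0,0,0,0,0,0.6],[0,0,0,0,0,0,0.6],[0,0,-0.5,0,0,0,0.6],[0,0,-1,0,0,0,0.6],[0,0,-1,0,0,0,0.6],[0,0,-1,0,0,0,0.6],[0,0,-1,0,0,0,0.6]]'
python3 -m jog '[[0,-0.5,-1,0,0,0,0.6],[0,-1,-1,0,0,0,0.6],[0,-1,-1,0,0,0,0.6],[0,-1,-1,0,0,0,0.6],[0,-1,0,0,0,0,0.6],[0,-1,0,0,0,0,0.6],[0,-1,0,0,0,0,0.6],[0,-1,0,0,0,0,0.6],[0,0,0,0,0,0,0.6],[0,0,0,0,0,0,0.6]]'
python3 - <<'E'
from h import *
d=save('top','t6')
a=cv2.imread('pics/t6.png')
cv2.imwrite('pics/dim2.png',cv2.resize(a[295:345,150:220],(560,400),interpolation=cv2.INTER_CUBIC))
save('side','s6')
for n in ['basket_grip','basket','jade_a','boulder','torch','flask','sprayer']: print(n,[(np.round(r['point'],3).tolist(),round(r['confidence'],2)) for r in landmark_of('side',n)])
print(sense()['tcp_pos'])
E
```

```text
time: 69.05
tcp_pos: [0.4035, 0.3315, 0.1996]
tool_rot: [0.006, 3.141, 0.001]
wrist_force: [0.4, -0.6, -1.1]
opening: 0.602
grasp_force: 0.0
time: 70.3
tcp_pos: [0.4025, 0.1074, 0.318]
tool_rot: [0.005, 3.141, -0.0]
wrist_force: [-0.6, 0.5, 1.2]
opening: 0.601
grasp_force: 0.0
basket_grip [([0.477, -0.287, 0.225], 0.85)]
basket [([0.479, -0.29, 0.046], 0.76)]
jade_a [([0.423, -0.328, 0.044], 0.88), ([0.417, -0.261, 0.052], 0.67), ([0.531, -0.241, 0.05], 0.65), ([0.541, -0.322, 0.05], 0.58), ([0.476, -0.29, 0.227], 0.23)]
boulder [([0.706, 0.052, 0.003], 0.75)]
torch [([0.724, -0.072, 0.001], 0.65)]
flask [([0.793, -0.193, -0.001], 0.55)]
sprayer [([0.787, 0.187, -0.002], 0.67)]
[0.4026177  0.10658591 0.31761465]
```

View pics/dim2.png

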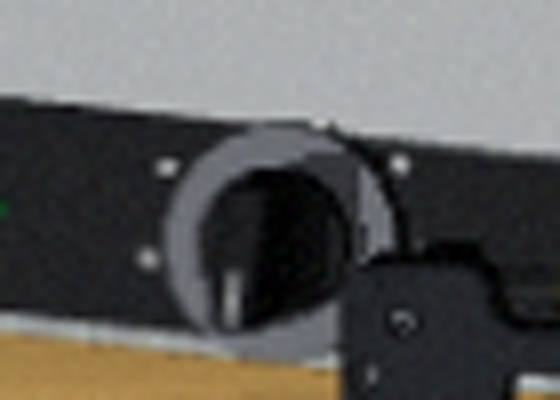

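View pics/s6.png

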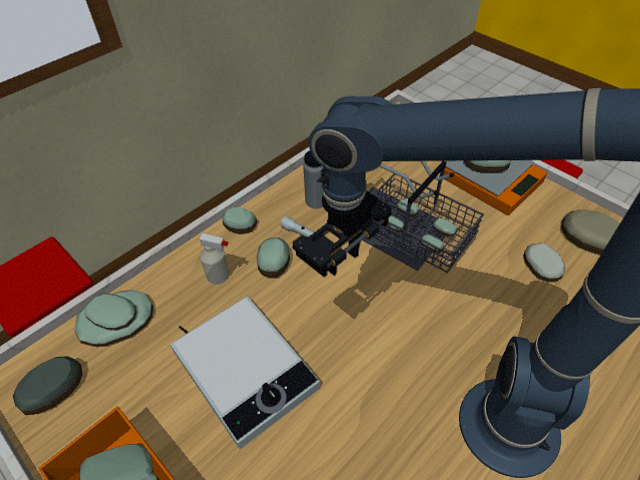

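```bash
python3 -c "
from rig import close_job;print(close_job())"
```

```text
the job is handed in; nothing more can be done
None
```

I've handed the job in: all four jade pieces are in the basket, the basket hangs still by its grip on both prongs, and the dimmer is turned anticlockwise to its end stop. The last camera readings showed the bystander objects where they started. I did shift the empty basket about 45 mm forward before loading, to get its near half within reach.

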